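Load the phone in the bonding press and lock it shut

TASK

Take the phone off the sloping green repair stand and lay it, screen up, flat on the blue pad between the brass pins of the bonding press; set it down, do not drop it. Then swing the press lid fully shut, and only after that press the red knob on the lid all the way down so that it locks. Leave everything else on the bench where it is.

Things in the scene. Friction and masses are not known exactly. Their poses are not given: they have to be found in the camera images.
- phone: Compact phone, a slab with silver body and black screen, 60 mm (own x) by 126 mm (own y) by 10 mm, 0.14 kg. Origin: centre of its underside; z points out of the screen. It starts on the stand at 25 degrees, one long edge low, towards the robot; its long edges overhang the stand's board by 8 mm and are free at mid-length for a finger on each side.
- stand: Repair stand, fixed. Base 100 by 130 mm; on a post a green board 44 by 112 mm that rises 25 degrees towards the stand's +x (away from the robot), middle of its top face 75 mm above the bench. Two lips, 45 mm either side of the middle, hold the phone's low long edge, reaching 6 mm up it. Origin: at bench height, below the middle of the board.
- press: Bonding press, fixed. Dark base plate 10 mm thick, from x = -48 to +77 mm, 180 mm wide (y); aluminium side walls up to 50 mm at y = +-85 mm, front and back open. In the middle a blue pad 40 mm (x) by 116 mm (y), top 36 mm above the bench, ringed by eight brass pins. The lid is hinged at the far side (+x). Origin: at bench height, below the middle of the pad.
- pocket (a point): Middle of the blue pad's top, where the middle of the phone's underside belongs; 36 mm above the bench, axes as the press. The pins are 10 mm thick, at x, y = (+-38, +-45) and (+-13, +-71) mm from here, conical above 6 mm over the pad, ending 13 mm over it: 3 mm of play all round the phone with its long side along y.
- lid (a joint): Angle of the press lid in rad: 0 shut and level, grows as it opens upwards and backwards (away from the robot), up to 2.3. Aluminium plate 106 mm by 180 mm by 8 mm, hinged along the far side of the press. The hinge is stiff: the lid stays where it is left (about 3 N at the handle moves it). Shut, its underside is 50 mm above the bench.
- lid_hinge (a point): Middle of the hinge line, 70 mm along the press's +x from the pocket's middle, 54 mm above the bench; the hinge line runs along the press's y.
- lid_handle (a point): Middle of the lid's black handle: a round bar 10 mm thick, about 96 mm long and parallel to the hinge, in the plane of the lid, 146 mm from the hinge and 40 mm (35 mm clear) beyond the lid's free edge. With the lid shut it is 54 mm above the bench.
- lock (a joint): Travel of the red locking knob in m: 0 up (unlocked), 0.012 fully pressed into the lid (locked). It takes about 10 N to press and stays where it is left.
- lock_top (a point): Middle of the top face of the red knob (44 mm across), on the middle of the lid, 66 mm from the hinge. With the lid shut, it is 82 mm above the bench when up and 70 mm when fully pressed.
- spool: Bystander: white reel 60 mm across, 50 mm high, standing; origin under its centre.
- tape: Bystander: amber ring of tape 100 mm across, 14 mm high, lying flat; origin under its centre.
- driver: Bystander: screwdriver with blue handle, 150 mm, lying along its x.
- mug: Bystander: white mug 80 mm across, 85 mm high; origin under its centre.
- brush: Bystander: brush with red handle, 150 mm, lying along its x between robot and press.
- tip_pot: Bystander: brass pot 68 mm across, 50 mm high; origin under its centre.
- flux: Bystander: amber jar with black cap, 56 mm across, 60 mm high; origin under its centre.

How it is judged:
By the outcome, as a careful person would: the job done as asked, in the order asked, and still so for the second after the job is handed in, with the robot touching nothing.
It also fails if it takes over 64 s, if anything falls off the work surface, if the arm or the gripper's body presses on something with over 40 N, if the wrist force passes 120 N, or if a joint passes its speed limit or range.

ROBOT

A 6-joint arm with a two-finger parallel gripper is mounted at the origin on the work surface. World frame = base frame: x ahead of the robot, y to its left, z up, the work surface at z = 0. Lengths are in m, angles in rad, forces in N, time in s.
With the tool pointing down it reaches from about 0.35 to 0.875 m from the base axis. Payload 4.2 kg.
Tool frame: the origin (TCP) lies at the very end of the fingers, on their centre line; the grasp point (between the pads) lies 19 mm behind it; z points along the fingers, y is the line along which they close (so a half turn about z gives the same grasp; the last joint's range is limited). The gripper opens to 87 mm and grips with 3 to 60 N. Pads are 19 mm wide; open, the fingers measure 117 mm over their backs; the gripper's body (75 mm by 190 mm) begins 51 mm behind the grasp point.
Start: joints at [-0.919, 0.385, 0.008, 0, -1.194, -0.259], TCP at [0.239, -0.577, 0.223] pointing down, gripper open.
Joint ranges: [-3.14, 3.14], [-1.21, 2.06], [-1.07, 1.41], [-3.16, 2.05], [-2.99, -0.16], [-3.1, 3.1]. Speed limits (rad/s): [2.79, 2.79, 3.14, 3.14, 3.14, 3.14].

INTERFACE

Orientations are given as a rotation vector (axis times angle).
In Python, from bench import env gives the robot as it stands.
- The arm moves only by the shell command python3 -m pendant 'ROWS' [FORCE]. ROWS is JSON, a list of rows, each a list of 5 numbers: the shift along the world's x, y, z in m, then the turn about the world's z in rad, then the closure, from 0 (fully open) to 1 (shut). In form: [[dx, dy, dz, turn, grip], ...]. A call has 1 to 5 rows; each row is the pose to reach, as a shift and turn from the pose commanded when the call began; what a row does not reach only later rows make up. A row lasts 1/12 s, in which the tool goes at most 41.7 mm and 7.16 degrees, less where a joint would pass 70% of its speed; a pose out of reach is approached as far as the arm can. A call with a gripper value outside its range is refused whole. The fingers move at their own pace and stop on an object; FORCE is the grip in N (left out, the last holds). Time passes only in rows, so rows that repeat a pose let the fingers close. It gives the time, the measured TCP pose, the force, the opening and the grip force at its end, in the units of the state.
- env.get_state(): the state, without advancing time (a new reading comes with each control period).
- env.read_camera(name): name is "side" or "top" or "wrist"; returns a dict with "color" (480x640x3 uint8, red, green, blue), "mtx" (3x3 intrinsics, pixels), "T" (4x4, takes a point from camera to world coordinates). Camera axes: x right, y down, z forward; pixel columns grow to the right and rows downward; lengths in m; the calibration is good to about 2 mm. A picture is of the moment at which its call begins. There is no depth.
- env.finish_job(): hands the job in; it is judged then, once.
The state is a dict: "t": time; "joint_pos": joint angles; "qd": joint speeds; "joint_torque": joint torques, N m; "position": TCP position; "ee_rot": TCP orientation; "contact_force": force on the tool from outside, world axes, zero at the start; "torque": the same for the moment, N m; "finger_gap": finger opening in m; "grasp_force": force on a finger pad.
Only numpy, scipy, OpenCV 4.12 (cv2) and the standard library are available. Lean on these libraries where they do the work, as an engineer would, in place of code of your own. Each camera call takes 0.05 s, during which the arm holds its last target. There are 200 camera calls.

## Working session

There is one attempt and no reset: what is moved stays moved. The work goes in short steps, Python scripts to look and compute and a shell command to move; the robot and the scene stay as the last step left them, time stands still between calls to the robot, and variables do not carry over. Pictures are saved under pics/ and viewed, at most 10 in all, crops included, and the job is handed in when it is done.

```bash
mkdir -p pics; ls
python3 - <<'E'
from bench import env
import cv2
for n in("top","side"):
    r=env.read_camera(n); cv2.imwrite(f"pics/{n}0.png",r["color"][:,:,::-1]); print(n,r["mtx"].tolist(),r["T"].round(4).tolist())
s=env.get_state();print(s)
E
```

```text
pics
top [[498.1987587665304, 0.0, 319.7084633339972], [0.0, 498.1987587665304, 242.02080484936027], [0.0, 0.0, 1.0]] [[0.0991, -0.9685, 0.2284, 0.318], [-0.9951, -0.0966, 0.022, -0.02], [0.0007, -0.2294, -0.9733, 1.128], [0.0, 0.0, 0.0, 1.0]]
side [[470.60143735158243, 0.0, 319.29216774176854], [0.0, 470.60143735158243, 247.39469346161013], [0.0, 0.0, 1.0]] [[-0.9761, -0.1196, 0.1816, 0.3874], [-0.2174, 0.5156, -0.8288, 0.8897], [0.0055, -0.8484, -0.5293, 0.647], [0.0, 0.0, 0.0, 1.0]]
{'t': 0.1, 'joint_pos': array([-9.19411257e-01,  3.85504180e-01,  6.75993187e-03, -4.06603954e-04,
       -1.19401511e+00, -2.58609255e-01]), 'qd': array([-0.00038783, -0.00039622,  0.00200709,  0.00095607,  0.00089474,
        0.00023187]), 'joint_torque': array([ 1.35951823e-04, -3.91690135e+01,  1.87934947e+01,  4.23183024e+00,
        1.34598269e-02, -6.81828737e-05]), 'position': array([ 0.23902752, -0.5769028 ,  0.22155741]), 'ee_rot': array([ 6.12679152e-01, -3.08073570e+00, -3.03019924e-03]), 'contact_force': array([ 0.54949714,  0.32702189, -0.65761647]), 'torque': array([-0.03027529, -0.00366072,  0.02227795]), 'grasp_force': 0.0, 'finger_gap': 0.08707227969977277}
```

View pics/top0.png

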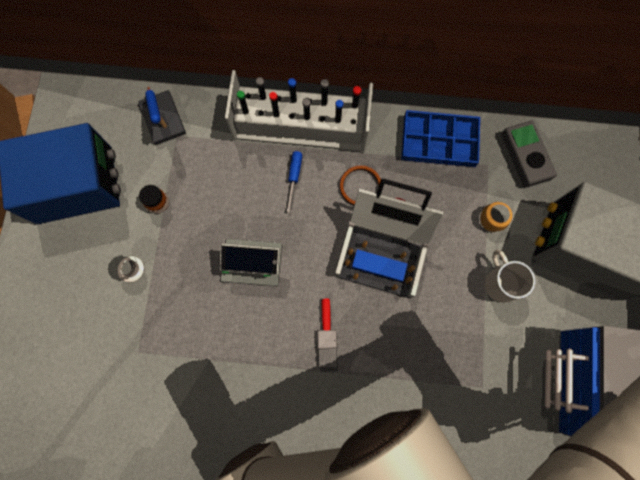

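View pics/side0.png

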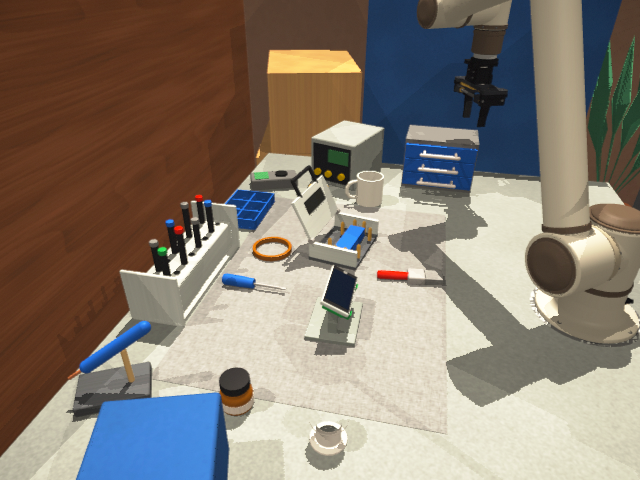

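The top view shows the phone on its stand at about (250,261), the press pad at (380,264), and the lid open with its handle at (404,190). In the side view the phone is at (340,291), the pad at (352,238) and the handle at (303,180). I'll zoom in to pick exact points.

Run:
```python
import cv2
a=cv2.imread("pics/top0.png")[170:305,210:450]; b=cv2.imread("pics/side0.png")[155:350,270:400]
cv2.imwrite("pics/topc.png",cv2.resize(a,None,fx=3.3333,fy=3.3333,interpolation=cv2.INTER_CUBIC))
cv2.imwrite("pics/sidec.png",cv2.resize(b,None,fx=3,fy=3,interpolation=cv2.INTER_CUBIC))
```

```text
(no output)
```

View pics/topc.png

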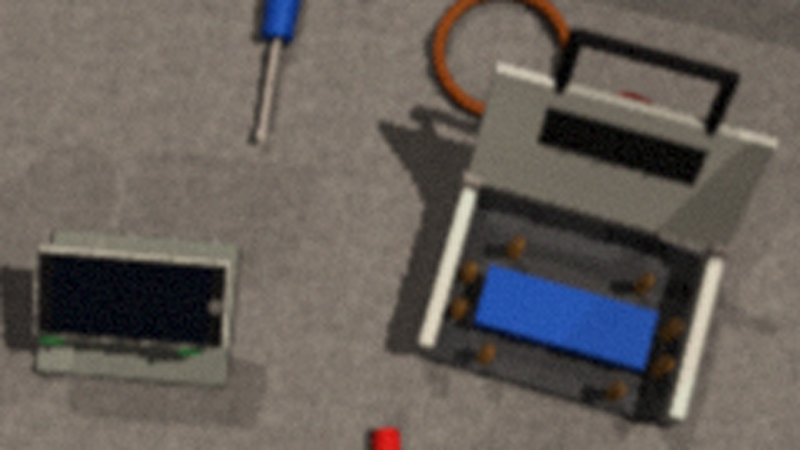

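View pics/sidec.png

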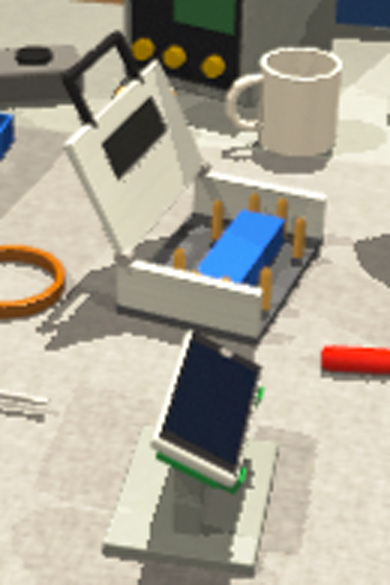

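Picked from the crops: screen corners, pad corners, handle outer corners, the lid's free-edge corners and the wall tops are all visible in both views.

```bash
cat > h.py <<'E'
import numpy as np, cv2
from bench import env
def P(r): return r["mtx"]@np.linalg.inv(r["T"])[:3]
def tri(ra,pa,rb,pb):
    A,B=P(ra),P(rb)
    X=cv2.triangulatePoints(A,B,np.float64(pa).T.copy(),np.float64(pb).T.copy()); X=(X[:3]/X[3]).T
    e=[np.abs(cv2.convertPointsFromHomogeneous((X@M[:,:3].T+M[:,3]))[:,0]-q).max(1) for M,q in((A,pa),(B,pb))]
    return X,np.max(e,0)
E
python3 - <<'E'
from h import *
t=env.read_camera("top");s=env.read_camera("side")
N="scr++ scr+- scr-- scr-+ pad++ pad+- pad-- han+ han- lid+ lid- wl+far wl+near wl-far wl-near".split()
a=np.array([(42,255),(225,268),(220,347),(43,335),(490,267),(658,312),(643,370),(578,38),(735,77),(500,67),(775,142),(470,190),(430,347),(715,260),(680,415)])/3.3333+[210,170]
b=np.array([(163,438),(197,335),(258,370),(235,470),(203,272),(237,210),(284,217),(70,78),(122,38),(68,145),(157,65),(120,262),(265,300),(205,172),(325,195)])/3+[270,155]
X,e=tri(t,a,s,b)
for n,x,q in zip(N,X,e): print(n,(x*1000).round(1),q.round(1))
E
```

```text
scr++ [528.4 207.7  94.7] 1.0
scr+- [530.4  90.6  94.8] 1.5
scr-- [484.9  90.2  71.4] 0.7
scr-+ [481.5 204.1  74.2] 0.4
pad++ [558.6 -80.2  40. ] 2.0
pad+- [ 544.5 -194.7   35.9] 0.0
pad-- [ 502.8 -186.6   38.9] 0.5
han+ [ 673.9 -113.3  185.4] 0.9
han- [ 656.6 -208.7  183.9] 2.2
lid+ [664.5 -70.1 147.8] 0.8
lid- [ 631.8 -242.5  146.7] 1.5
wl+far [615.6 -61.7  49.8] 1.4
wl+near [501.1 -44.9  42.8] 1.6
wl-far [ 579.9 -227.6   52.7] 0.0
wl-near [ 472.  -210.2   52.5] 1.1
```

Run:
```python
from h import *
from scipy.optimize import least_squares
t=env.read_camera("top");s=env.read_camera("side")
a=np.array([(490,267),(658,312),(643,370),(475,322),(578,38),(735,77),(470,190),(430,347),(715,260),(680,415),(500,67),(775,142)])/3.3333+[210,170]
b=np.array([(203,272),(237,210),(284,217),(np.nan,0),(70,78),(122,38),(120,262),(265,300),(205,172),(325,195),(68,145),(157,65)])/3+[270,155]
def model(p):
    x,y,w,th=p; L=lambda r,yy:(70-r*np.cos(th),yy,54+r*np.sin(th))
    M=np.array([(20,58,36),(20,-58,36),(-20,-58,36),(-20,58,36),L(149,48),L(149,-48),(75,85,50),(-48,85,50),(75,-85,50),(-48,-85,50),L(106,90),L(106,-90)])/1000
    c,q=np.cos(w),np.sin(w); R=np.array([[c,-q,0],[q,c,0],[0,0,1]])
    return M@R.T+[x,y,0]
def f(p):
    X=model(p);o=[]
    for r,q in((t,a),(s,b)):
        A=P(r);u=X@A[:,:3].T+A[:,3];o.append(u[:,:2]/u[:,2:]-q)
    return np.nan_to_num(np.array(o)).ravel()
S=least_squares(f,[.53,-.13,-.15,1.8],loss="soft_l1");print(S.x,np.degrees(S.x[2:]));print(f(S.x).reshape(2,-1,2).round(1).tolist())
c,q=np.cos(S.x[2]),np.sin(S.x[2])
r=.146;d=.07-r*np.cos(S.x[3]);print("handle",S.x[0]+c*d,S.x[1]+q*d,.054+r*np.sin(S.x[3]))
from scipy.spatial.transform import Rotation as R
z=env.get_state();m=R.from_rotvec(z["ee_rot"]).as_matrix();print(z["position"],m.round(3).tolist());w=env.read_camera("wrist");print((m.T@(w["T"][:3,3]-z["position"])).round(4),(m.T@w["T"][:3,:3]).round(3).tolist())
```

```text
[ 0.5319682  -0.13481878 -0.17646119  2.03564447] [-10.11048136 116.63383683]
[[[0.3, 1.0], [0.2, 1.3], [0.5, 1.1], [0.2, 1.4], [-0.7, -0.0], [-0.9, 0.7], [1.4, -3.5], [-1.1, 1.6], [1.8, -4.4], [-0.4, 2.3], [-1.6, 1.0], [1.0, 1.2]], [[-3.2, 0.4], [1.2, -0.0], [-0.1, 0.6], [0.0, 94.5], [-1.5, -0.8], [-2.6, -1.5], [-0.4, -0.4], [-0.9, -2.4], [-3.7, -0.2], [-0.2, 0.7], [-0.7, 0.0], [-1.1, -1.4]]]
handle 0.6653147252839806 -0.15859657903346644 0.18450788896983583
[ 0.23918995 -0.57719693  0.22217259] [[-0.924, -0.383, -0.0], [-0.383, 0.924, 0.001], [0.0, 0.001, -1.0]]
[ 0.0841 -0.0003 -0.162 ] [[0.001, -0.952, -0.306], [1.0, 0.001, 0.0], [0.0, -0.306, 0.952]]
```

```bash
python3 -m pendant '[[0.32,0.437,0,1.0,1],[0.32,0.437,0,1.0,1],[0.32,0.437,0,1.0,1],[0.32,0.437,0,1.0,1],[0.32,0.437,0,1.0,1]]' 20
```

```text
t: 0.77
position: [0.363, -0.4077, 0.2227]
ee_rot: [-1.538, 2.739, -0.001]
contact_force: [-0.3, -0.8, 0.3]
finger_gap: 0.0618
grasp_force: 0.0
```

```bash
python3 -m pendant '[[0.197,0.268,0,0.375,1],[0.197,0.268,0,0.375,1],[0.197,0.268,0,0.375,1],[0.197,0.268,0,0.375,1],[0.197,0.268,0,0.375,1]]'
python3 -m pendant '[[0.075,0.10,0,0,1],[0.075,0.10,0,0,1],[0.075,0.10,0,0,1],[0.075,0.10,0,0,1],[0.075,0.10,0,0,1]]'
python3 - <<'E'
from h import *
from scipy.spatial.transform import Rotation as R
print(R.from_rotvec(env.get_state()["ee_rot"]).as_matrix().round(3).tolist())
cv2.imwrite("pics/w1.png",env.read_camera("wrist")["color"][:,:,::-1])
E
```

```text
t: 1.18
position: [0.4866, -0.2395, 0.2229]
ee_rot: [-2.015, 2.409, -0.001]
contact_force: [1.4, -0.3, 0.2]
finger_gap: 0.0286
grasp_force: 0.0
t: 1.6
position: [0.5618, -0.1394, 0.2221]
ee_rot: [2.019, -2.406, -0.001]
contact_force: [-0.3, -0.6, 0.1]
finger_gap: 0.0019
grasp_force: 0.0
[[-0.174, -0.985, -0.001], [-0.985, 0.174, 0.0], [0.0, 0.001, -1.0]]
```

View pics/w1.png

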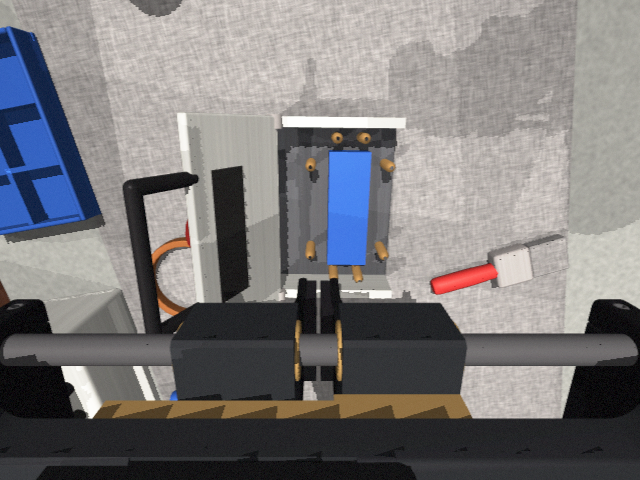

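The wrist view shows the press square in the image, with pad corners at (329,151), (370,151), (365,265) and (328,265) and eight pin tips around it. The gripper body is wide along its closing line, so it could hit the lid. I'll refine the press pose, then push the lid further back before placing.

```bash
cat >> h.py <<'E'
def ray(r,px,z):
    v=np.c_[(np.atleast_2d(px)-r["mtx"][:2,2])/r["mtx"][0,0],np.ones(len(np.atleast_2d(px)))]@r["T"][:3,:3].T
    o=r["T"][:3,3]; return o+v*((z-o[2])/v[:,2:])
def fit2(M,W):
    "rigid 2d M->W"
    U,_,V=np.linalg.svd((M-M.mean(0)).T@(W-W.mean(0)));R=(V.T@U.T)
    return R,W.mean(0)-R@M.mean(0)
E
python3 - <<'E'
from h import *
w=env.read_camera("wrist")
A=ray(w,[(329,151),(370,151),(365,265),(328,265)],.036)
B=ray(w,[(337,136),(364,136),(311,161),(387,162),(310,246),(381,250)],.048)
W=np.r_[A,B][:,:2]
M=np.array([(20,-58),(-20,-58),(-20,58),(20,58),(13,-71),(-13,-71),(38,-45),(-38,-45),(38,45),(-38,45)])/1e3
for s in(slice(0,4),slice(4,10),slice(0,10)):
    R,t=fit2(M[s],W[s]);print(t,np.degrees(np.arctan2(R[1,0],R[0,0])),((W[s]-M[s]@R.T-t)*1000).round(1).tolist())
E
python3 -m pendant '[[0.02,0,-0.04,0,1],[0.04,0,-0.08,0,1],[0.06,-0.01,-0.08,0,1],[0.07,-0.013,-0.08,0,1],[0.08,-0.015,-0.08,0,1]]'
```

```text
[ 0.53162205 -0.1352722 ] -10.034878589094287 [[-0.5, -0.6], [0.3, -0.7], [0.6, 0.6], [-0.4, 0.7]]
[ 0.5325461 -0.1410528] -11.297728124819502 [[0.1, 4.0], [1.4, 3.2], [-2.1, 1.2], [2.9, -0.4], [-3.7, -4.9], [1.3, -3.1]]
[ 0.53200421 -0.13870725] -10.589775085650176 [[-0.3, 2.9], [0.4, 2.4], [-0.4, 3.9], [-1.3, 4.4], [-0.2, 1.6], [1.1, 1.1], [-2.2, -1.5], [3.0, -2.2], [-2.7, -7.8], [2.5, -5.1]]
t: 2.12
position: [0.6387, -0.1585, 0.1405]
ee_rot: [2.008, -2.41, -0.007]
contact_force: [-3.3, 1.3, -0.2]
finger_gap: 0.0005
grasp_force: 1.1
```

```bash
python3 -m pendant '[[0.005,-0.001,0,0,1],[0.01,-0.002,0,0,1],[0.01,-0.002,0,0,1],[-0.06,0.01,0.02,0,0],[-0.08,0.05,0.08,0.1,0]]'
python3 -m pendant '[[-0.06,0.24,0.02,0.1,0],[-0.06,0.24,0.02,0.1,0],[-0.06,0.24,0.02,0.1,0],[-0.06,0.24,0.02,0.1,0],[-0.06,0.24,0.02,0.1,0]]'
python3 -c "
from bench import env;from scipy.spatial.transform import Rotation as R
s=env.get_state();print(s['position'],R.from_rotvec(s['ee_rot']).as_matrix().round(3).tolist())"
```

```text
t: 2.53
position: [0.5839, -0.1332, 0.1773]
ee_rot: [2.123, -2.303, -0.016]
contact_force: [-0.2, 1.7, 0.3]
finger_gap: 0.0073
grasp_force: 0.0
t: 2.95
position: [0.5385, 0.0709, 0.2019]
ee_rot: [-2.243, 2.195, -0.003]
contact_force: [0.8, 0.9, 0.3]
finger_gap: 0.0388
grasp_force: 0.0
[0.53853162 0.07089354 0.20186649] [[0.022, -1.0, 0.004], [-1.0, -0.022, 0.001], [-0.001, -0.004, -1.0]]
```

```bash
python3 -m pendant '[[-0.014,0.04,0.01,0,0],[-0.028,0.075,0.02,0,0],[-0.028,0.075,0.02,0,0],[-0.028,0.075,0.02,0,0],[-0.028,0.075,0.02,0,0]]'
python3 - <<'E'
from h import *
a=env.read_camera("wrist")["color"][:,:,::-1]; b=env.read_camera("side")["color"][150:290,260:400,::-1]
cv2.imwrite("pics/w2.png",a);cv2.imwrite("pics/s2.png",b)
E
```

```text
t: 3.37
position: [0.511, 0.1443, 0.2209]
ee_rot: [-2.245, 2.195, -0.001]
contact_force: [-0.0, -0.5, 0.3]
finger_gap: 0.0724
grasp_force: 0.0
```

View pics/w2.png

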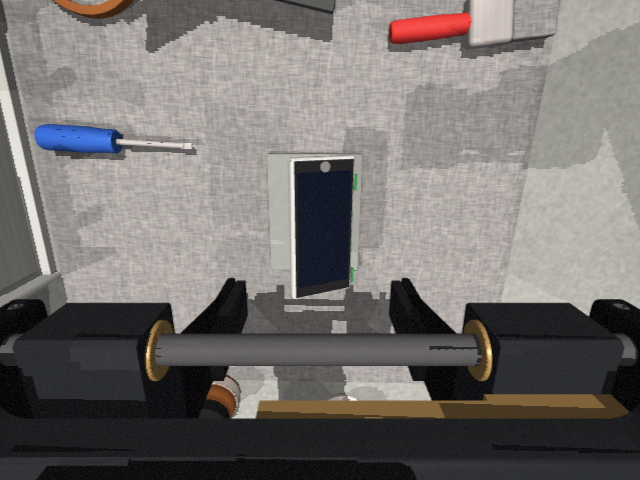

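The phone's screen face has corners at (291,159), (353,158), (350,289) and (297,298). High edge left, low edge and green lips right.

Run:
```python
from h import *
w=env.read_camera("wrist")
A=np.r_[ray(w,[(292,159),(297,298)],.0968),ray(w,[(353,158),(351,289)],.0714)][:,:2]
xs=lambda u:(u*np.cos(.4363)-10*np.sin(.4363))
M=np.array([(xs(30),-63),(xs(30),63),(xs(-30),-63),(xs(-30),63)])/1e3
R,t=fit2(M,A);print(t,np.degrees(np.arctan2(R[1,0],R[0,0])),((A-M@R.T-t)*1e3).round(1).tolist(),A.round(4).tolist())
t0=env.read_camera("top")
# two-view height check (top0 picks vs wrist now), screen face corners
X,e=tri(t0,np.array([(40,248),(231,258),(225,349)])/3.3333+[210,170],w,np.array([(297.,298),(292,159),(353,158)]));print((X*1e3).round(1).tolist(),e.round(1))
print(env.get_state()["position"])
```

```text
[0.51013047 0.14823902] 1.4803299871732802 [[-1.3, 0.6], [-2.4, -3.6], [2.5, 2.6], [1.3, 0.4]] [[0.5334, 0.0865], [0.529, 0.2082], [0.4829, 0.087], [0.4784, 0.2108]]
[[531.6, 207.4, 101.9], [530.3, 82.6, 140.7], [483.8, 86.1, 80.6]] [3.2 0.7 0.2]
[0.51125535 0.14300279 0.21998652]
```

```bash
python3 -m pendant '[[-0.003,0.004,-0.03,0,0],[-0.003,0.004,-0.06,0,0],[-0.003,0.004,-0.09,0,0],[-0.003,0.004,-0.115,0,0],[-0.003,0.004,-0.115,0,0]]'
```

```text
t: 3.98
position: [0.5047, 0.1454, 0.1]
ee_rot: [2.234, -2.193, -0.006]
contact_force: [-0.8, -0.4, -0.1]
finger_gap: 0.0871
grasp_force: 0.0
```

```bash
python3 -m pendant '[[0,0,-0.02,0,0],[0,0,-0.04,0,0],[0,0,-0.04,0,0]]'
```

```text
t: 4.23
position: [0.5067, 0.1467, 0.0632]
ee_rot: [2.24, -2.195, -0.003]
contact_force: [0.2, -0.7, -0.2]
finger_gap: 0.0871
grasp_force: 0.0
```

```bash
python3 -m pendant '[[0.001,0.001,0.002,0,0.2],[0.001,0.001,0.002,0,0.4],[0.001,0.001,0.002,0,0.5],[0.001,0.001,0.002,0,0.5],[0.001,0.001,0.002,0,0.5]]' 12
python3 -m pendant '[[0,0,0,0,0.5],[0,0,0,0,0.5],[0,0,0,0,0.5]]'
```

```text
t: 4.65
position: [0.5095, 0.1496, 0.0684]
ee_rot: [-2.244, 2.195, -0.001]
contact_force: [0.1, 0.5, 0.3]
finger_gap: 0.0613
grasp_force: 0.0
t: 4.9
position: [0.5082, 0.1493, 0.068]
ee_rot: [2.245, -2.196, -0.001]
contact_force: [-3.7, 2.0, 6.2]
finger_gap: 0.0571
grasp_force: 12.0
```

```bash
python3 -m pendant '[[0,0,0.005,0,0.5],[0,0,0.01,0,0.5],[0,0,0.015,0,0.5],[0,0,0.02,0,0.5],[0,0,0.02,0,0.5]]'
python3 - <<'E'
from h import *
a=env.read_camera("wrist")["color"][100:340,180:460,::-1]; b=env.read_camera("side")["color"][220:340,270:410,::-1]
cv2.imwrite("pics/g1.png",np.hstack([cv2.resize(b,(560,480),interpolation=cv2.INTER_CUBIC)[:,120:440],cv2.resize(a,(480,480))[:, :]]))
print(env.get_state()["finger_gap"])
E
```

```text
t: 5.32
position: [0.5099, 0.1497, 0.0886]
ee_rot: [-2.244, 2.195, -0.001]
contact_force: [-0.1, -0.4, -0.9]
finger_gap: 0.057
grasp_force: 12.0
0.05695882637666232
```

View pics/g1.png

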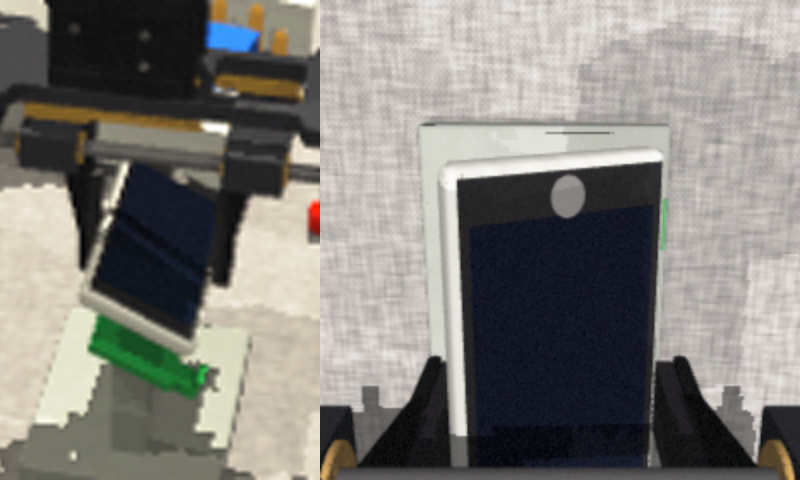

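The phone is gripped, lifted clear of the lips, and still tilted about 28°. Next I'll carry it over the press.

```bash
python3 -m pendant '[[0,0,0.03,0,0.5],[0.005,-0.03,0.035,-0.05,0.5],[0.01,-0.06,0.035,-0.1,0.5],[0.015,-0.09,0.035,-0.15,0.5],[0.02,-0.12,0.035,-0.2,0.5]]'
python3 -m pendant '[[0,-0.035,0,0,0.5],[0.001,-0.07,0,0,0.5],[0.002,-0.105,0,0,0.5],[0.003,-0.14,0,0,0.5],[0.003,-0.163,0,0,0.5]]'
python3 -m pendant '[[0,0,0,0,0.5],[0,0,0,0,0.5]]'
python3 -c "
from bench import env;from scipy.spatial.transform import Rotation as R
import numpy as np
for i in range(3):
 s=env.get_state();m=R.from_rotvec(s['ee_rot']).as_matrix();print(s['position'],np.degrees(np.arctan2(-m[1,1],-m[0,1])),s['finger_gap']); env.read_camera('top')"
```

```text
t: 5.83
position: [0.5289, 0.0282, 0.1222]
ee_rot: [2.013, -2.412, -0.0]
contact_force: [0.5, 0.9, -1.2]
finger_gap: 0.0568
grasp_force: 12.0
t: 6.25
position: [0.5315, -0.1363, 0.1219]
ee_rot: [2.013, -2.411, -0.001]
contact_force: [-0.6, 0.0, -1.4]
finger_gap: 0.057
grasp_force: 12.0
t: 6.42
position: [0.5315, -0.1349, 0.1217]
ee_rot: [2.011, -2.413, -0.001]
contact_force: [1.8, -0.2, -1.0]
finger_gap: 0.0569
grasp_force: 12.0
[ 0.53146541 -0.13490588  0.12169012] -10.37132916639516 0.05690928034782839
[ 0.53164408 -0.13394871  0.12179527] -10.272301036879924 0.057168359770422505
[ 0.53179424 -0.13334239  0.12196179] -10.198182800659145 0.057222354604006924
```

```bash
python3 -m pendant '[[0,-0.001,-0.02,0,0.5],[0,-0.001,-0.04,0,0.5],[0,-0.001,-0.055,0,0.5],[0,-0.001,-0.061,0,0.5],[0,-0.001,-0.061,0,0.5]]'
python3 - <<'E'
from h import *
a=env.read_camera("wrist"); b=env.read_camera("side")["color"][160:280,270:410,::-1]
cv2.imwrite("pics/p1.png",np.hstack([cv2.resize(b,(350,300),interpolation=cv2.INTER_CUBIC),a["color"][100:400,120:570,::-1]]))
print(env.get_state()["position"])
E
```

```text
t: 6.98
position: [0.5311, -0.1337, 0.0599]
ee_rot: [2.015, -2.406, -0.004]
contact_force: [-0.3, -0.3, -1.6]
finger_gap: 0.057
grasp_force: 12.0
[ 0.53274099 -0.13411007  0.06189537]
```

View pics/p1.png

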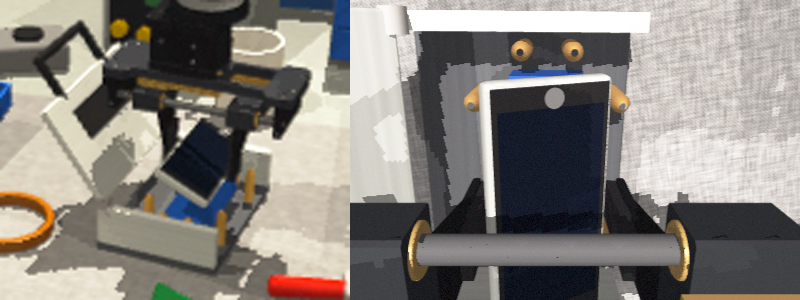

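The phone sits between the pins with its long side along the pad, about 10 mm above it. I'll lower it to touch, then ease the grip and push it flat.

```bash
python3 -m pendant '[[0,0,-0.008,0,0.5],[0,0,-0.013,0,0.5],[0,0,-0.018,0,0.5],[0,0,-0.021,0,0.5],[0,0,-0.021,0,0.5]]'
python3 -m pendant '[[0,0,-0.001,0,0.5],[0,0,-0.003,0,0.5],[0,0,-0.005,0,0.5],[0,0,-0.007,0,0.5],[0,0,-0.007,0,0.5]]' 4
```

```text
t: 7.5
position: [0.5316, -0.1347, 0.0396]
ee_rot: [2.014, -2.41, -0.001]
contact_force: [-0.5, 1.1, -1.6]
finger_gap: 0.0571
grasp_force: 12.0
t: 7.92
position: [0.533, -0.1348, 0.0336]
ee_rot: [-2.015, 2.409, -0.002]
contact_force: [0.6, -1.1, 2.7]
finger_gap: 0.0597
grasp_force: 4.0
```

```bash
python3 -m pendant '[[0,0,-0.002,0,0.5],[0,0,-0.004,0,0.5],[0,0,-0.006,0,0.5],[0,0,-0.008,0,0.5],[0,0,-0.008,0,0.5]]' 4
python3 -m pendant '[[0,0,-0.002,0,0.5],[0,0,-0.004,0,0.5],[0,0,-0.006,0,0.5],[0,0,-0.008,0,0.5],[0,0,-0.008,0,0.5]]'
```

```text
t: 8.33
position: [0.5319, -0.1346, 0.0247]
ee_rot: [2.015, -2.41, -0.001]
contact_force: [0.5, 0.2, 1.9]
finger_gap: 0.0603
grasp_force: 4.0
t: 8.75
position: [0.5318, -0.1346, 0.0167]
ee_rot: [2.015, -2.41, -0.001]
contact_force: [1.1, 0.0, -0.4]
finger_gap: 0.0596
grasp_force: 4.0
```

Run:
```python
from h import *
a=env.read_camera("wrist"); b=env.read_camera("side")["color"][160:280,270:410,::-1]
cv2.imwrite("pics/p2.png",np.hstack([cv2.resize(b,(350,300),interpolation=cv2.INTER_CUBIC),a["color"][50:350,120:570,::-1]]))
```

```text
(no output)
```

View pics/p2.png

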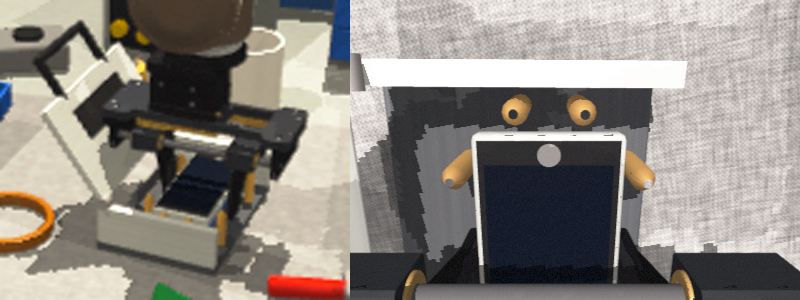

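The phone now lies flat and centred between the pins. I'll open the fingers and back off straight up.

```bash
python3 -m pendant '[[0,0,0,0,0.25],[0,0,0,0,0.15],[0,0,0,0,0.1],[0,0,0,0,0.1],[0,0,0,0,0.1]]'
python3 -m pendant '[[0,0,0.01,0,0.1],[0,0,0.04,0,0.1],[0,0,0.08,0,0.1],[0,0,0.12,0,0.1],[0,0,0.16,0,0.1]]'
python3 -m pendant '[[-0.04,0.007,0.04,0,0.1],[-0.08,0.014,0.08,0,0.1],[-0.08,0.014,0.08,0,0.1]]'
python3 - <<'E'
from h import *
t=env.read_camera("top");w=env.read_camera("wrist");s=env.read_camera("side")["color"][160:280,270:410,::-1]
cv2.imwrite("pics/r1.png",np.hstack([cv2.resize(s,(350,300),interpolation=cv2.INTER_CUBIC),w["color"][20:320,100:550,::-1]]))
E
```

```text
t: 9.27
position: [0.5318, -0.1347, 0.0172]
ee_rot: [2.015, -2.41, -0.0]
contact_force: [0.8, -0.3, 0.1]
finger_gap: 0.0772
grasp_force: 0.0
t: 9.68
position: [0.5315, -0.1347, 0.1799]
ee_rot: [2.015, -2.41, 0.0]
contact_force: [1.7, -1.0, 0.4]
finger_gap: 0.0779
grasp_force: 0.0
t: 9.93
position: [0.4505, -0.1207, 0.2607]
ee_rot: [-2.013, 2.408, -0.003]
contact_force: [-0.4, 0.6, 0.5]
finger_gap: 0.0783
grasp_force: 0.0
```

View pics/r1.png

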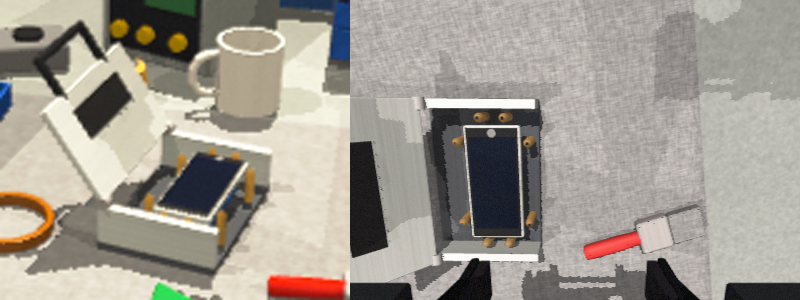

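Run:
```python
from h import *
A=P(env.read_camera("side"));c,q=np.cos(-.1755),np.sin(-.1755)
obs=np.array([(40,62),(85,27),(48,105),(120,45)])/2.5+[270,160]
for th in np.arange(2.0,2.31,.06):
    L=lambda r,y:(70-r*np.cos(th),y,54+r*np.sin(th))
    X=np.array([L(149,48),L(149,-48),L(106,90),L(106,-90)])/1e3
    X=X@np.array([[c,q,0],[-q,c,0],[0,0,1]])+[.5317,-.1353,0]
    u=X@A[:,:3].T+A[:,3];print(th.round(2),(u[:,:2]/u[:,2:]-obs).round(1).tolist())
c,q=np.cos(-.1755),np.sin(-.1755)
for th in (2.2,2.1,2,1.8,1.6,1.4,1.2,1,.8,.6,.4,.2,0):
    d=.07-.146*np.cos(th);print(th,round(.5317+c*d,3),round(-.1353+q*d,3),"z",round(.054+.146*np.sin(th),3))
s=env.get_state();print(s["position"])
```

```text
2.0 [[7.8, -5.2], [5.9, -5.3], [4.2, 0.9], [4.5, -3.1]]
2.06 [[4.8, -4.2], [3.0, -4.3], [2.1, 1.6], [2.5, -2.5]]
2.12 [[1.9, -3.0], [0.3, -3.1], [-0.0, 2.4], [0.6, -1.7]]
2.18 [[-0.8, -1.7], [-2.4, -1.8], [-2.0, 3.3], [-1.3, -0.8]]
2.24 [[-3.4, -0.1], [-4.9, -0.3], [-3.9, 4.3], [-3.0, 0.2]]
2.3 [[-5.8, 1.6], [-7.2, 1.4], [-5.7, 5.5], [-4.7, 1.3]]
2.2 0.685 -0.163 z 0.172
2.1 0.673 -0.16 z 0.18
2 0.66 -0.158 z 0.187
1.8 0.633 -0.153 z 0.196
1.6 0.605 -0.148 z 0.2
1.4 0.576 -0.143 z 0.198
1.2 0.549 -0.138 z 0.19
1 0.523 -0.134 z 0.177
0.8 0.5 -0.13 z 0.159
0.6 0.482 -0.126 z 0.136
0.4 0.468 -0.124 z 0.111
0.2 0.46 -0.123 z 0.083
0 0.457 -0.122 z 0.054
[ 0.45175314 -0.12051563  0.25880456]
```

I've used all ten views, so the rest goes by numbers and forces. The side view puts the lid at about 2.13 rad, with the handle at about (0.677, -0.161, 0.178).

```bash
python3 -m pendant '[[0.04,-0.007,0,0,0],[0.08,-0.014,0,0,0],[0.12,-0.021,0,0,0],[0.16,-0.028,0,0,0],[0.2,-0.035,0,0,0]]'
python3 -m pendant '[[0.026,-0.005,0,0,0],[0.026,-0.005,-0.03,0,0],[0.026,-0.005,-0.06,0,0],[0.026,-0.005,-0.09,0,0],[0.026,-0.005,-0.097,0,0]]'
python3 -m pendant '[[0,0,0,0,0.5],[0,0,0,0,0.8],[0,0,0,0,1],[0,0,0,0,1],[0,0,0,0,1]]' 10
python3 -m pendant '[[0,0,0,0,1],[0,0,0,0,1],[0,0,0,0,1],[0,0,0,0,1],[0,0,0,0,1]]'
```

```text
t: 10.55
position: [0.6538, -0.1562, 0.2548]
ee_rot: [2.013, -2.408, -0.004]
contact_force: [-0.1, -0.5, 1.3]
finger_gap: 0.0868
grasp_force: 0.0
t: 10.97
position: [0.6746, -0.1602, 0.1512]
ee_rot: [2.007, -2.404, -0.018]
contact_force: [-0.7, 0.2, -1.0]
finger_gap: 0.0872
grasp_force: 0.0
t: 11.38
position: [0.6789, -0.1607, 0.1625]
ee_rot: [-2.014, 2.408, -0.004]
contact_force: [-0.7, -0.2, -0.4]
finger_gap: 0.0617
grasp_force: 0.0
t: 11.8
position: [0.678, -0.1606, 0.1604]
ee_rot: [-2.015, 2.41, -0.0]
contact_force: [-0.5, -0.8, 0.1]
finger_gap: 0.0284
grasp_force: 0.0
```

```bash
python3 -m pendant '[[0,0,0,0,1],[0,0,0,0,1],[0,0,0,0,1],[0,0,0,0,1],[0,0,0,0,1]]'
```

```text
t: 12.22
position: [0.6816, -0.1613, 0.1629]
ee_rot: [-2.012, 2.405, -0.012]
contact_force: [6.1, -1.8, 2.7]
finger_gap: 0.0094
grasp_force: 10.0
```

```bash
python3 -m pendant '[[-0.0125,0.002,0.0075,0,1],[-0.0255,0.0045,0.0135,0,1],[-0.039,0.007,0.018,0,1],[-0.053,0.0095,0.0215,0,1],[-0.067,0.012,0.0235,0,1]]'
python3 - <<'E'
import numpy as np
# handle shifts from theta=1.65 onward
f=lambda t:np.array([-.146*np.cos(t)*.985,.146*np.cos(t)*.175,.146*np.sin(t)])
for a,b in((1.65,1.15),(1.15,.65),(.65,.15),(.15,0)):
    print(a,[(f(t)-f(a)).round(3).tolist() for t in np.linspace(a,b,6)[1:]])
E
```

```text
t: 12.63
position: [0.6136, -0.1486, 0.1867]
ee_rot: [-2.012, 2.404, -0.01]
contact_force: [3.5, 1.3, 2.6]
finger_gap: 0.0097
grasp_force: 10.0
1.65 [[-0.014, 0.003, 0.0], [-0.029, 0.005, -0.001], [-0.043, 0.008, -0.003], [-0.057, 0.01, -0.007], [-0.07, 0.012, -0.012]]
1.15 [[-0.013, 0.002, -0.007], [-0.025, 0.004, -0.015], [-0.036, 0.006, -0.024], [-0.046, 0.008, -0.034], [-0.056, 0.01, -0.045]]
0.65 [[-0.008, 0.001, -0.012], [-0.015, 0.003, -0.025], [-0.021, 0.004, -0.038], [-0.025, 0.004, -0.052], [-0.028, 0.005, -0.067]]
0.15 [[-0.001, 0.0, -0.004], [-0.001, 0.0, -0.009], [-0.001, 0.0, -0.013], [-0.002, 0.0, -0.017], [-0.002, 0.0, -0.022]]
```

```bash
python3 -m pendant '[[-0.014,0.003,0,0,1],[-0.029,0.005,-0.001,0,1],[-0.043,0.008,-0.003,0,1],[-0.057,0.01,-0.007,0,1],[-0.07,0.012,-0.012,0,1]]'
python3 -m pendant '[[-0.013,0.002,-0.007,0,1],[-0.025,0.004,-0.015,0,1],[-0.036,0.006,-0.024,0,1],[-0.046,0.008,-0.034,0,1],[-0.056,0.01,-0.045,0,1]]'
```

```text
t: 13.05
position: [0.5422, -0.1357, 0.1731]
ee_rot: [-2.012, 2.406, -0.004]
contact_force: [2.8, 4.4, 1.3]
finger_gap: 0.0096
grasp_force: 10.0
t: 13.47
position: [0.4865, -0.126, 0.1276]
ee_rot: [-2.013, 2.406, -0.005]
contact_force: [5.4, -0.0, -1.6]
finger_gap: 0.0092
grasp_force: 10.0
```

```bash
python3 -m pendant '[[-0.008,0.001,-0.012,0,1],[-0.015,0.003,-0.025,0,1],[-0.021,0.004,-0.038,0,1],[-0.025,0.004,-0.052,0,1],[-0.028,0.005,-0.067,0,1]]'
```

```text
t: 13.88
position: [0.4587, -0.1213, 0.0604]
ee_rot: [-2.013, 2.407, -0.004]
contact_force: [3.6, -1.1, 1.0]
finger_gap: 0.0097
grasp_force: 10.0
```

```bash
python3 -m pendant '[[-0.001,0,-0.006,0,1],[-0.002,0,-0.012,0,1],[-0.002,0,-0.018,0,1],[-0.002,0,-0.022,0,1],[-0.002,0,-0.024,0,1]]' 15
python3 -m pendant '[[0,0,-0.003,0,1],[0,0,-0.003,0,1],[0,0,-0.003,0,1]]'
```

```text
t: 14.3
position: [0.4572, -0.1217, 0.038]
ee_rot: [-2.017, 2.407, -0.004]
contact_force: [-1.2, 2.1, 21.6]
finger_gap: 0.0094
grasp_force: 15.0
t: 14.55
position: [0.4571, -0.122, 0.0354]
ee_rot: [-2.016, 2.407, -0.005]
contact_force: [-0.1, 0.7, 15.3]
finger_gap: 0.0093
grasp_force: 15.0
```

The upward reaction of about 20 N at handle height says the lid is on its stop. I'll release, rise, and check the knob numerically from two views.

```bash
python3 -m pendant '[[0,0,0.003,0,0.7],[0,0,0.003,0,0.7],[0,0,0.003,0,0.7],[0,0,0.003,0,0.7],[0,0,0.03,0,0.7]]'
python3 -m pendant '[[0,0,0.04,0,0.7],[0,0,0.08,0,1],[-0.03,0,0.12,0,1],[-0.07,0,0.14,0,1],[-0.07,0,0.14,0,1]]'
cat > k.py <<'E'
from h import *
def knob(r,lo):
    h=cv2.cvtColor(r["color"],cv2.COLOR_RGB2HSV);m=cv2.inRange(h,(0,150,60),(6,255,255))|cv2.inRange(h,(174,150,60),(180,255,255))
    n,_,st,c=cv2.connectedComponentsWithStats(m);return [(c[i].round(1).tolist(),st[i].tolist()) for i in range(1,n) if st[i,4]>lo]
t,s=env.read_camera("top"),env.read_camera("side")
print("expect",[(u[:2]/u[2]).round(1) for u in [P(r)@np.array([.5356,-.136,.082,1]) for r in(t,s)]]);print(knob(t,15));print(knob(s,15))
E
python3 k.py
```

```text
t: 14.97
position: [0.45, -0.1218, 0.0585]
ee_rot: [2.006, -2.404, -0.014]
contact_force: [0.4, 0.4, -0.7]
finger_gap: 0.0249
grasp_force: 0.0
t: 15.38
position: [0.382, -0.1218, 0.2053]
ee_rot: [-2.013, 2.409, -0.001]
contact_force: [0.5, -0.3, -0.9]
finger_gap: 0.0072
grasp_force: 0.0
expect [array([383.4, 260.9]), array([349.4, 220.5])]
[([356.8, 89.8], [353, 86, 9, 9, 68]), ([272.9, 95.6], [269, 92, 9, 8, 54]), ([381.9, 257.9], [372, 250, 21, 17, 256])]
[([198.6, 197.8], [195, 194, 8, 8, 51]), ([348.9, 221.9], [341, 217, 17, 11, 150]), ([178.3, 229.7], [173, 225, 11, 10, 77]), ([392.1, 274.8], [377, 270, 31, 10, 247])]
```

```bash
python3 -m pendant '[[0.035,0,-0.02,0,1],[0.075,0,-0.04,0,1],[0.075,0,-0.08,0,1],[0.075,0,-0.12,0,1],[0.075,0,-0.138,0,1]]'
python3 -m pendant '[[0,0,-0.004,0,1],[0,0,-0.008,0,1],[0,0,-0.011,0,1],[0,0,-0.011,0,1]]'
```

```text
t: 15.9
position: [0.4565, -0.1217, 0.0583]
ee_rot: [2.007, -2.404, -0.012]
contact_force: [-7.0, 6.1, 39.9]
finger_gap: 0.0005
grasp_force: 26.4
t: 16.23
position: [0.4568, -0.1218, 0.058]
ee_rot: [2.013, -2.4, -0.008]
contact_force: [-20.7, 9.5, 57.5]
finger_gap: 0.0001
grasp_force: 29.4
```

Firm contact at 0.058 m, which is the shut handle's top, so the lid is fully closed. Now the knob.

```bash
python3 -m pendant '[[0,0,0.03,0,1],[0,0,0.065,0,1],[0.04,-0.007,0.07,0,1],[0.079,-0.014,0.07,0,1],[0.079,-0.014,0.06,0,1]]'
python3 -m pendant '[[0,0,-0.012,0,1],[0,0,-0.02,0,1],[0,0,-0.025,0,1],[0,0,-0.03,0,1],[0,0,-0.034,0,1]]'
```

```text
t: 16.65
position: [0.5477, -0.1367, 0.115]
ee_rot: [-2.013, 2.404, -0.013]
contact_force: [0.6, 0.0, 0.2]
finger_gap: 0.0004
grasp_force: 0.0
t: 17.07
position: [0.5382, -0.1358, 0.0795]
ee_rot: [2.014, -2.407, -0.002]
contact_force: [-3.5, 1.5, 9.2]
finger_gap: 0.0001
grasp_force: 4.4
```

```bash
python3 -m pendant '[[0,0,-0.003,0,1],[0,0,-0.006,0,1],[0,0,-0.009,0,1],[0,0,-0.011,0,1],[0,0,-0.011,0,1]]'
python3 -m pendant '[[0,0,-0.002,0,1],[0,0,-0.004,0,1],[0,0,-0.004,0,1]]'
```

```text
t: 17.48
position: [0.5382, -0.1358, 0.0703]
ee_rot: [2.015, -2.408, -0.001]
contact_force: [-4.7, 1.8, 10.1]
finger_gap: 0.0004
grasp_force: 5.1
t: 17.73
position: [0.5384, -0.1358, 0.07]
ee_rot: [2.017, -2.406, 0.001]
contact_force: [-11.7, 4.2, 30.3]
finger_gap: 0.0003
grasp_force: 15.1
```

```bash
python3 -m pendant '[[0,0,-0.002,0,1],[0,0,-0.002,0,1],[0,0,-0.002,0,1]]'
python3 -m pendant '[[0,0,0.02,0,1],[0,0,0.05,0,1],[0,0,0.09,0,1],[-0.04,0,0.12,0,1],[-0.08,0,0.15,0,1]]'
python3 -m pendant '[[-0.04,0,0.02,0,1],[-0.08,0,0.02,0,1],[-0.08,0,0.02,0,1],[-0.08,0,0.02,0,1]]'
python3 k.py
```

```text
t: 17.98
position: [0.5385, -0.1359, 0.0698]
ee_rot: [2.018, -2.406, 0.003]
contact_force: [-14.6, 6.5, 40.1]
finger_gap: 0.0003
grasp_force: 19.9
t: 18.4
position: [0.4729, -0.1356, 0.2043]
ee_rot: [-2.015, 2.409, -0.003]
contact_force: [-0.4, -0.4, 1.5]
finger_gap: 0.0004
grasp_force: 0.0
t: 18.73
position: [0.3905, -0.1357, 0.2236]
ee_rot: [-2.014, 2.408, -0.002]
contact_force: [0.8, 0.6, 0.0]
finger_gap: 0.0006
grasp_force: 0.0
expect [array([383.4, 260.9]), array([349.4, 220.5])]
[([357.0, 89.8], [353, 86, 9, 9, 66]), ([272.9, 95.6], [269, 92, 9, 8, 54]), ([380.0, 259.9], [372, 251, 19, 20, 258])]
[([198.6, 197.8], [195, 194, 8, 8, 51]), ([348.7, 226.1], [341, 221, 17, 11, 150]), ([178.3, 229.7], [173, 225, 11, 10, 77]), ([392.2, 274.8], [377, 270, 31, 10, 248])]
```

The knob dropped about 4 px in the side view and bottomed out at 0.070 m with 40 N on it, so it is locked and the arm is clear. Handing in.

```bash
python3 -c "
from bench import env
print(env.finish_job())"
```

```text
the job is handed in; nothing more can be done
None
```

The phone is lying flat, screen up, on the pad; the lid is shut and the knob locked, in that order, and the job was handed in at about 19 s with the arm clear and no verdict returned.

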